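# Tug-test the push-on knobs of a power supply panel

### The job

Tug-test the three black push-on knobs on the power supply's front panel, one after another from the robot's left to its right: pull each straight up with about 12 N (at least 8 N, never more than 20 N) and hold that pull for about half a second, then let a knob that holds settle back on its spindle and release it. One knob's inner clip has failed and it will come off when you pull: lift it clear (about 4 cm) and set it down, without dropping it, in the plain undivided aluminium tray before you go on. Leave everything else where it is.

Things in the scene. Friction and masses are not known exactly. Their poses are not given: they have to be found in the camera images.
- panel: Front panel of a bench power supply lying face up, fixed: grey slab 130 (x) x 290 (y) x 32 mm high, black end cheeks (302 mm overall, 34 mm high). Origin: centre of its underside, on the bench. The knobs stand in a row along its y at x = -25 mm, y = +75, 0 and -75 mm. Two binding posts 15 mm high at x = 18 and 44, y = -118 mm; flush dark display on its far half.
- slot_1 (a point): Point on the panel face where the knob at the left end (the panel's +y end, on the robot's left) of the row stands, on its spindle's axis.
- slot_2 (a point): Point on the panel face where the knob at the middle of the row stands, on its spindle's axis.
- slot_3 (a point): Point on the panel face where the knob at the right end (the panel's -y end) of the row stands, on its spindle's axis.
- knob_a: One of three identical push-on knobs, black plastic, 28 mm diameter (30 mm skirt on the lowest 3 mm), 22 mm tall, about 20 g, white pointer line on top along its x. Origin: centre of its underside, z up. It sits over an upright spindle, underside 2 mm above the panel face, at any of the slots. 1.8 mm side play, turns freely; lifts 1 mm freely before a good clip takes the load. A failed one lifts off freely, clear 12 mm up.
- knob_b: One of three identical push-on knobs, black plastic, 28 mm diameter (30 mm skirt on the lowest 3 mm), 22 mm tall, about 20 g, white pointer line on top along its x. Origin: centre of its underside, z up. It sits over an upright spindle, underside 2 mm above the panel face, at any of the slots. 1.8 mm side play, turns freely; lifts 1 mm freely before a good clip takes the load. A failed one lifts off freely, clear 12 mm up.
- knob_c: One of three identical push-on knobs, black plastic, 28 mm diameter (30 mm skirt on the lowest 3 mm), 22 mm tall, about 20 g, white pointer line on top along its x. Origin: centre of its underside, z up. It sits over an upright spindle, underside 2 mm above the panel face, at any of the slots. 1.8 mm side play, turns freely; lifts 1 mm freely before a good clip takes the load. A failed one lifts off freely, clear 12 mm up.
- spindle_a (a joint): How far the spindle under knob a is drawn up out of the panel, in m, 0 at rest. A retained knob draws it up against a spring of 5 N per mm (8 N at 1.6 mm, 12 N at 2.4 mm, 20 N at 4 mm); a knob whose clip has failed leaves it at 0.
- spindle_b (a joint): How far the spindle under knob b is drawn up out of the panel, in m, 0 at rest. A retained knob draws it up against a spring of 5 N per mm (8 N at 1.6 mm, 12 N at 2.4 mm, 20 N at 4 mm); a knob whose clip has failed leaves it at 0.
- spindle_c (a joint): How far the spindle under knob c is drawn up out of the panel, in m, 0 at rest. A retained knob draws it up against a spring of 5 N per mm (8 N at 1.6 mm, 12 N at 2.4 mm, 20 N at 4 mm); a knob whose clip has failed leaves it at 0.
- tray: Plain aluminium repair tray, open and undivided, 110 (x) x 170 (y) x 20 mm high, walls and floor 4 mm thick, fixed, beside the panel on either the left or the right. Origin: centre of its underside, on the bench. The half towards its -y end is empty; a coupler stands in the other half.
- organiser: Black screw organiser of the same footprint as the tray (110 x 170 x 24 mm) but divided into eight small compartments full of screws, fixed, on the other side of the panel. Not the tray. Origin: centre of its underside.
- coupler: Aluminium shaft coupler, 19 mm diameter, 24 mm tall, standing in the +y half of the tray; leave it alone. Origin: centre of its underside.
- driver: Screwdriver with a blue handle, 150 mm long, lying along the far part of the panel face, about 75 mm beyond the knob row; leave it alone. Origin: centre of its underside.
- pliers: Pliers with red grips, about 160 mm long, lying beyond the panel; origin near the jaw pivot; leave it alone.
- cutters: Side cutters with orange grips, about 135 mm long, lying beyond the panel to the right; origin near the jaw pivot; leave it alone.
- stepper: Small square stepper motor, 42 x 42 x 34 mm with a shaft 20 mm tall, standing beyond the panel to the left; origin centre of underside; leave it alone.
- spool: Spool of solder, 54 mm diameter, 38 mm tall, standing near the robot's right; origin centre of underside; leave it alone.
- flux: Small amber jar with a black cap, 42 mm diameter, 35 mm tall, standing beyond the panel; origin centre of underside; leave it alone.
Not all that is in view belongs to the job. Leave any brown look-alike of the knob_b alone. Leave any blue look-alike of the knob_c alone.

How it is judged (in metres and radians):
On the way, in this order (a step that is already met when the one before it is completed fails the run):
1. the left knob is tugged: it holds a pull of at least 8 N (spindle drawn up over 1.6 mm) in the grip, or, if its clip has failed, it is lifted clear (its underside 28 mm above the panel face) (((horizontal distance between knob_a and slot_1 below 0.012 m and value of joint spindle_a above 0.0016 m and contact force between the fingers and knob_a above 1 N) or (horizontal distance between knob_c and slot_1 below 0.012 m and value of joint spindle_c above 0.0016 m and contact force between the fingers and knob_c above 1 N) or (not (horizontal distance between knob_a and slot_1 below 0.03 m) and not (horizontal distance between knob_c and slot_1 below 0.03 m) and z of knob_b in the frame of panel above 0.06 m and contact force between the fingers and knob_b above 1 N))), for 0.25 s.
2. the middle knob is tugged: it holds a pull of at least 8 N (spindle drawn up over 1.6 mm) in the grip, or, if its clip has failed, it is lifted clear (its underside 28 mm above the panel face) (((horizontal distance between knob_a and slot_2 below 0.012 m and value of joint spindle_a above 0.0016 m and contact force between the fingers and knob_a above 1 N) or (horizontal distance between knob_c and slot_2 below 0.012 m and value of joint spindle_c above 0.0016 m and contact force between the fingers and knob_c above 1 N) or (not (horizontal distance between knob_a and slot_2 below 0.03 m) and not (horizontal distance between knob_c and slot_2 below 0.03 m) and z of knob_b in the frame of panel above 0.06 m and contact force between the fingers and knob_b above 1 N))), for 0.25 s.
3. the right knob is tugged: it holds a pull of at least 8 N (spindle drawn up over 1.6 mm) in the grip, or, if its clip has failed, it is lifted clear (its underside 28 mm above the panel face) (((horizontal distance between knob_a and slot_3 below 0.012 m and value of joint spindle_a above 0.0016 m and contact force between the fingers and knob_a above 1 N) or (horizontal distance between knob_c and slot_3 below 0.012 m and value of joint spindle_c above 0.0016 m and contact force between the fingers and knob_c above 1 N) or (not (horizontal distance between knob_a and slot_3 below 0.03 m) and not (horizontal distance between knob_c and slot_3 below 0.03 m) and z of knob_b in the frame of panel above 0.06 m and contact force between the fingers and knob_b above 1 N))), for 0.25 s.
At the end, for the whole second after the job is handed in: The knob that came off lies at rest in the plain tray, its origin within the tray's walls and below 24 mm; the two that held are at rest fully down on their spindles (within 6 mm of a slot's axis, underside no more than 5.5 mm above the panel face), their spindles back within 0.5 mm of rest (x of knob_b in the frame of tray between -0.051 and 0.051 m and y of knob_b in the frame of tray between -0.081 and 0.081 m and height (world z) of knob_b below 0.024 m and (horizontal distance between knob_a and slot_1 below 0.006 m or horizontal distance between knob_a and slot_2 below 0.006 m or horizontal distance between knob_a and slot_3 below 0.006 m) and (horizontal distance between knob_c and slot_1 below 0.006 m or horizontal distance between knob_c and slot_2 below 0.006 m or horizontal distance between knob_c and slot_3 below 0.006 m) and z of each of knob_a, knob_c in the frame of panel below 0.0375 m and value of joint each of spindle_a, spindle_c below 0.0005 m and linear speed of each of knob_a, knob_b, knob_c below 0.02 m/s); the robot touches nothing.
It fails at once if a spindle is pulled with more than 20 N (drawn up more than 4 mm) (value of joint any of spindle_a, spindle_b, spindle_c above 0.004 m).
It fails at once if the knob that came off is dropped (falls free faster than 0.8 m/s, a drop of some 3 cm) (linear speed of knob_b above 0.8 m/s and contact force between the fingers and knob_b below 0.05 N).
It fails at once if a bystander (screwdriver, coupler, pliers, cutters, stepper motor, solder spool, flux jar) is moved by more than 3 cm (distance of any of driver, coupler, pliers, cutters, stepper, spool, flux from where it was at the start of the episode above 0.03 m).
It also fails if it takes over 67 s, if anything falls off the work surface, if the arm or the gripper's body presses on something with over 40 N, if the wrist force passes 120 N, or if a joint passes its speed limit or range.

### The arm

A 6-joint arm with a two-finger parallel gripper is mounted at the origin on the work surface. World frame = base frame: x ahead of the robot, y to its left, z up, the work surface at z = 0. Lengths are in m, angles in degrees, forces in N, time in s.
With the tool pointing down it reaches from about 0.375 to 0.975 m from the base axis. Payload 3.8 kg.
Tool frame: the origin (TCP) lies at the very end of the fingers, on their centre line; the grasp point (between the pads) lies 19 mm behind it; z points along the fingers, y is the line along which they close (so a half turn about z gives the same grasp; the last joint's range is limited). The gripper opens to 85 mm and grips with 20 to 120 N. Pads are 22 mm wide; open, the fingers measure 114 mm over their backs; the gripper's body (76 mm by 85 mm) begins 54 mm behind the grasp point. The pads swing forward as they close: fully open they stand 13 mm farther back than shut.
Start: joints at [-68.119, 15.12, 91.902, -0, 72.978, -2.114], TCP at [0.274, -0.617, 0.231] pointing down, gripper open.
Joint ranges: [-150.88, 150.88], [-54.13, 125.18], [17.81, 147.31], [-75.09, 255.09], [0, 152.58], [-146.25, 146.25]. Speed limits (degrees/s): [147.25, 147.25, 180, 180, 180, 180].

### API

Orientations are given as a 3x3 rotation matrix whose columns are the frame's x, y, z axes.
In Python, from workcell import sensors, imaging, manip gives the robot as it stands.
- The arm moves only by the tool apply_moves, never from a script. Its argument "deltas" is a list of rows, each a list of 7 numbers: the gripper command: -1 is shut, 1 is fully open, values between are in proportion, then the shift along the tool's x, y, z in mm, then the turn, a rotation vector about the tool's x, y, z in rad. In form: [[jaw, tx, ty, tz, ax, ay, az], ...]. A call has 1 to 12 rows; each row shifts and turns the commanded pose from where the row before left it, along the tool's axes as they then stand; what a row does not reach is not made up. A row lasts 1/12 s, in which the tool goes at most 41.7 mm and 7.16 degrees, less where a joint would pass 70% of its speed; a pose out of reach is approached as far as the arm can. A call is refused whole if a number of a shift passes 41.7 or a number of a turn 0.125, either way. A call with a gripper value outside its range is refused whole. The fingers move at their own pace and stop on an object; "newtons" is the grip in N (left out, the last holds). Time passes only in rows, so rows that do not move let the fingers close. It gives the time, the measured TCP pose, the force, the opening and the grip force at its end, in the units of the state.
- sensors.read_state(): the state, without advancing time (a new reading comes with each control period).
- imaging.capture(name): name is "scene" or "side" or "wrist"; returns a dict with "frame" (384x512x3 uint8, blue, green, red), "depth" (384x512 float32, m along the optical axis (not along the pixel's ray), 0 where there is no reading), "intrinsics" (3x3 intrinsics, pixels), "R" (3x3) and "t" (3): a world point X has camera coordinates R X + t. Camera axes: x right, y down, z forward; pixel columns grow to the right and rows downward; lengths in m; the calibration is good to about 2 mm. A picture is of the moment at which its call begins.
- manip.sign_off(): hands the job in; it is judged then, once.
The state is a dict: "time_s": time; "qpos": joint angles; "dq": joint speeds; "tau": joint torques, N m; "eef_pos": TCP position; "tool_rot": TCP orientation; "contact_force": force on the tool from outside, world axes, zero at the start; "moment": the same for the moment, N m; "grip_width": opening from 0.0 (shut) to 1.0 (fully open); "grasp_force": force on a finger pad.
Only numpy, scipy, OpenCV 4.12 (cv2) and the standard library are available. Lean on these libraries where they do the work, as an engineer would, in place of code of your own. Each camera call takes 0.05 s, during which the arm holds its last target. There are 200 camera calls.

## Working session

There is one attempt and no reset: what is moved stays moved. The work goes in short steps, Python scripts to look and compute and a tool call to move; the robot and the scene stay as the last step left them, time stands still between calls to the robot, and variables do not carry over. Pictures are saved under pics/ and viewed, at most 10 in all, crops included, and the job is handed in when it is done.

Besides the shell and the picture viewer there is one more tool, called after "Request:" as name(argument=value, ...) on one line, values as JSON. apply_moves: Moves the arm, as the interface text tells. Its arguments: {"type":"object","properties":{"deltas":{"type":"array","items":{"type":"array","items":{"type":"number"}}},"newtons":{"type":"number"}},"required":["deltas"]}

```bash
mkdir -p pics; ls; python3 - <<'E'
from workcell import sensors, imaging
import cv2,numpy as np,pickle
c={n:imaging.capture(n) for n in("scene","side")}
pickle.dump(c,open("c0.pkl","wb"))
for n in c:
    cv2.imwrite(f"pics/{n}0.png",c[n]["frame"]); print(n,c[n]["intrinsics"].round(1).tolist(),(-c[n]["R"].T@c[n]["t"]).round(3))
s=sensors.read_state(); print(s)
E
```

```text
pics
scene [[464.0, 0.0, 266.2], [0.0, 464.0, 188.9], [0.0, 0.0, 1.0]] [ 1.355 -0.282  0.968]
side [[454.6, 0.0, 255.0], [0.0, 454.6, 192.9], [0.0, 0.0, 1.0]] [-0.14   0.801  1.076]
{'time_s': 0.1, 'qpos': array([-6.81197473e+01,  1.51658428e+01,  9.19759745e+01,  5.52898752e-04,
        7.29778777e+01, -2.11429249e+00]), 'dq': array([-0.0370255 , -0.09435715, -0.21099594, -0.03613509,  0.03136406,
       -0.10360025]), 'tau': array([ 5.86460264e-04, -5.16706824e+01, -3.68590450e+01, -5.54731480e-05,
        6.27710469e-03, -1.32387635e-05]), 'eef_pos': array([ 0.27423371, -0.61603364,  0.23005077]), 'tool_rot': array([[ 9.13585362e-01,  4.06646275e-01, -7.69967993e-04],
       [ 4.06646995e-01, -9.13583302e-01,  1.94202443e-03],
       [ 8.62870981e-05, -2.08731026e-03, -9.99997818e-01]]), 'contact_force': array([-0.00944092, -0.54877407, -0.33853777]), 'moment': array([-0.04880663, -0.05678618, -0.02419677]), 'grasp_force': 0.0, 'grip_width': 0.9995187310370429}
```

View pics/scene0.png

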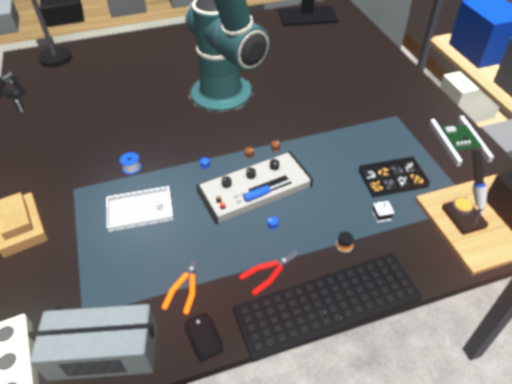

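View pics/side0.png

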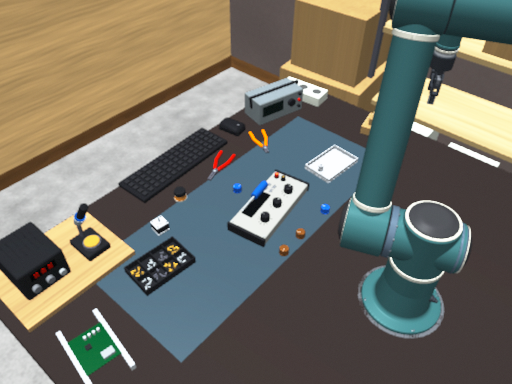

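The scene picture faces the robot, so the robot's left is on the image's right.

- **Wanted:** black knobs at (275,164) left, (251,173) middle and (227,182) right, all on the light panel.
- **Could be mistaken for them:** brown caps at (249,152) and (276,145), blue caps at (204,162) and (272,222), red binding posts at about (221,203), and the flux cap at (345,240).
- **Tray:** the plain one at (140,208), with the coupler at (160,206). The divided black box at (394,176) is the organiser.

I choose the three black knobs on the panel. Next I measure them and check a close crop.

```bash
cat > h.py <<'E'
import numpy as np,cv2
def cloud(c):
    K,R,t=c["intrinsics"],c["R"],c["t"]; d=c["depth"]
    v,u=np.mgrid[:d.shape[0],:d.shape[1]]
    P=np.stack([(u-K[0,2])/K[0,0]*d,(v-K[1,2])/K[1,1]*d,d],-1)
    W=(P-t)@R; W[d==0]=np.nan; return W
def ray(c,u,v,z):
    K,R,t=c["intrinsics"],c["R"],c["t"]; o=-R.T@t
    r=R.T@np.array([(u-K[0,2])/K[0,0],(v-K[1,2])/K[1,1],1]); return o+r*(z-o[2])/r[2]
E
python3 - <<'E'
import pickle
from h import *
c=pickle.load(open("c0.pkl","rb"))
seed={"scene":[(275,164),(251,173),(227,182)],"side":[(265,217),(277,202),(288,188)]}
for n in c:
    f=c[n]["frame"];W=cloud(c[n]);g=f.max(2)
    for (u,v) in seed[n]:
        # black blob around the seed
        m=(g<70).astype(np.uint8); m2=np.zeros_like(m);m2[v-9:v+10,u-9:u+10]=m[v-9:v+10,u-9:u+10]
        k,l,st,ce=cv2.connectedComponentsWithStats(m2)
        i=min(range(1,k),key=lambda i:np.hypot(*(ce[i]-(u,v)))-0.1*st[i,4])
        print(n,ce[i].round(1),st[i].tolist(),"ray mid",ray(c[n],*ce[i],0.045).round(4),"Wtop",np.nanpercentile(W[l==i][:,2],90).round(4))
    # panel: points at face height
    ok=(W[...,2]>.022)&(W[...,2]<.045)&(abs(W[...,0]-.55)<.35)
    k,l,st,ce=cv2.connectedComponentsWithStats(ok.astype(np.uint8))
    for i in range(1,k):
        if st[i,4]>150:
            p=W[l==i][:,:2]; r=cv2.minAreaRect((p*1000).astype(np.float32)); print(" rect",ce[i].round(0),st[i,4],np.round(r[0],1),np.round(r[1],1),round(r[2],1),"z",np.median(W[l==i][:,2]).round(4))
    # tray: bright
    u0,v0=((140,208) if n=="scene" else (331,163))
    m=np.zeros(g.shape,np.uint8);m[v0-32:v0+33,u0-45:u0+45]=1; hsv=cv2.cvtColor(f,cv2.COLOR_BGR2HSV)
    m&=((hsv[...,2]>140)).astype(np.uint8)
    k,l,st,ce=cv2.connectedComponentsWithStats(m);i=1+np.argmax(st[1:,4])
    uv=np.argwhere(l==i)[:,::-1];p=np.array([ray(c[n],a,b,.012)[:2] for a,b in uv]);r=cv2.minAreaRect((p*1000).astype(np.float32));print(" tray",np.round(r[0],1),np.round(r[1],1),r[2],"coup?")
a=cv2.resize(c["scene"]["frame"][140:250,180:330],None,fx=4,fy=4,interpolation=2);cv2.imwrite("pics/crop1.png",a)
E
```

```text
scene [273.6 166.4] [271, 164, 6, 5, 15] ray mid [0.4615 0.0383 0.045 ] Wtop 0.051
scene [250.5 174.9] [248, 174, 6, 3, 16] ray mid [ 0.4728 -0.0341  0.045 ] Wtop 0.0528
scene [226.1 184.1] [224, 183, 6, 3, 14] ray mid [ 0.4852 -0.108   0.045 ] Wtop 0.0528
 rect [461. 136.] 586 [502.8 638.5] [114.2 148.9] 82.1 z 0.0241
 rect [253. 184.] 3298 [488.3 -27.3] [138.8 304. ] 8.7 z 0.0327
 rect [129. 159.] 230 [ 284.8 -348.1] [53.5 54.7] 73.9 z 0.0374
 rect [407. 174.] 183 [578.9 376.1] [147.2 115.3] 84.9 z 0.0246
 rect [ 25. 227.] 904 [ 420.7 -657.1] [168.  109.3] 11.3 z 0.0347
 rect [499. 211.] 215 [801.2 547. ] [  8.4 108.9] 89.8 z 0.0349
 rect [383. 209.] 242 [692.3 266.2] [44.4 43.2] 83.7 z 0.0343
 rect [464. 219.] 682 [783.3 463.1] [ 95.4 100.2] 88.5 z 0.0396
 rect [346. 238.] 189 [748.8 129. ] [38.  38.6] 86.8 z 0.0351
 rect [201. 328.] 724 [ 868.9 -270.3] [69.  60.4] 7.0 z 0.033
 rect [ 20. 348.] 915 [ 801.7 -645.1] [166.2  57. ] 5.4 z 0.0435
 rect [ 75. 372.] 307 [ 883.4 -531.2] [135.    4.4] 75.3 z 0.0343
 tray [ 464.3 -337.8] [225.4 240.2] 76.56432342529297 coup?
side [264.7 217.2] [261, 213, 8, 9, 59] ray mid [0.451  0.0426 0.045 ] Wtop 0.0578
side [276.5 202.7] [273, 198, 8, 10, 57] ray mid [ 0.4632 -0.031   0.045 ] Wtop 0.0587
side [287.7 189.1] [284, 185, 8, 9, 50] ray mid [ 0.4749 -0.1046  0.045 ] Wtop 0.0596
 rect [354.  60.] 215 [  779.2 -1045.6] [247.7 109.5] 49.4 z 0.0337
 rect [274. 111.] 246 [ 797.9 -455.7] [237.2  85.5] 55.0 z 0.0334
 rect [234. 125.] 192 [ 861.5 -267.3] [69.  74.7] 87.5 z 0.0326
 rect [269. 206.] 2484 [486.5 -29.9] [132.8 308. ] 8.9 z 0.0334
 rect [160. 223.] 173 [690.8 265.3] [41.8 48.3] 83.3 z 0.0342
 rect [ 90. 244.] 535 [786.6 450.9] [ 83.4 122.2] 88.8 z 0.0393
 rect [ 32. 288.] 157 [804.5 666.3] [169.7  63. ] 24.7 z 0.0326
 rect [ 95. 348.] 1057 [496.6 637.2] [110.  114.3] 76.2 z 0.0237
 tray [ 462.8 -351. ] [195.7 128.2] 84.91458129882812 coup?
```

View pics/crop1.png

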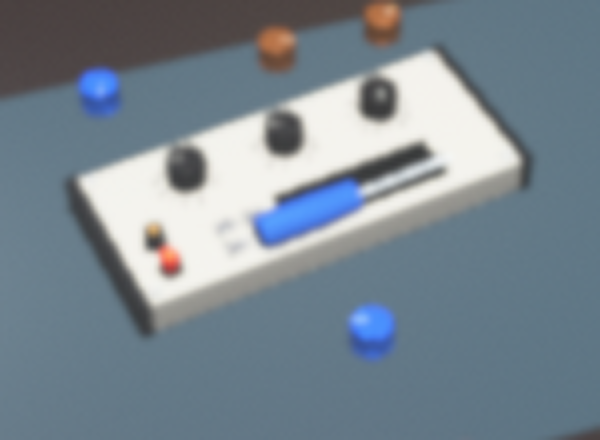

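The crop confirms it: three black knobs stand in a row on the light panel at crop (378,98), (284,132) and (186,167). The brown and blue caps are off the panel on the mat.

The panel is centred at about (0.487,-0.029), yawed 9°, with its face at z 0.033. The knobs are about 74.5 mm apart, as specified. I turn the tool to yaw 9° and move towards the left knob.

Request:
apply_moves(deltas=[[0.2, 0, 0, 0, 0, 0, 0.0873], [0.2, 0, 0, 0, 0, 0, 0.0873], [0.2, 0, 0, 0, 0, 0, 0.0873], [0.2, 15.4, -34.6, 0, 0, 0, 0], [0.2, 15.4, -34.6, 0, 0, 0, 0], [0.2, 15.4, -34.6, 0, 0, 0, 0], [0.2, 15.4, -34.6, 0, 0, 0, 0], [0.2, 15.4, -34.6, 0, 0, 0, 0], [0.2, 15.4, -34.6, 0, 0, 0, 0], [0.2, 15.4, -34.6, 0, 0, 0, 0], [0.2, 15.4, -34.6, 0, 0, 0, 0], [0.2, 15.4, -34.6, 0, 0, 0, 0]], newtons=60)

```text
time_s: 1.1
eef_pos: [0.3625, -0.2854, 0.2308]
tool_rot: [[0.988, 0.156, -0.0], [0.156, -0.988, 0.001], [-0.0, -0.001, -1.0]]
contact_force: [0.6, 0.4, -0.2]
grip_width: 0.598
grasp_force: 0.0
```

```bash
python3 - <<'E'
from workcell import sensors, imaging
import cv2,pickle
c=imaging.capture("wrist");pickle.dump(c,open("w1.pkl","wb"));cv2.imwrite("pics/w1.png",c["frame"])
print((-c["R"].T@c["t"]).round(3),sensors.read_state()["eef_pos"])
E
```

```text
[ 0.428 -0.275  0.374] [ 0.36357755 -0.27940829  0.23049325]
```

View pics/w1.png

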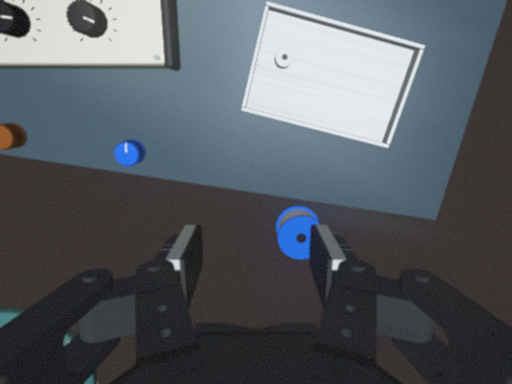

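The wrist view shows the whole tray, with corners at about (268,3), (424,46), (387,146) and (243,110). The coupler stands at (284,58) in its +y half, so the empty half is on the image's right. The right knob is at (88,18) and the middle one at (10,20).

```bash
python3 - <<'E'
import pickle
from h import *
c=pickle.load(open("w1.pkl","rb"))
q=np.array([ray(c,u,v,.02)[:2] for u,v in [(268,3),(424,46),(387,146),(243,110)]])
print(q.round(4),np.linalg.norm(np.diff(np.r_[q,q[:1]],axis=0),axis=1).round(4),q.mean(0).round(4))
print("knob3 top",ray(c,88,18,.056).round(4))
E
```

```text
[[ 0.5236 -0.2728]
 [ 0.5098 -0.4391]
 [ 0.403  -0.4286]
 [ 0.4163 -0.2634]] [0.1669 0.1073 0.1657 0.1077] [ 0.4632 -0.351 ]
knob3 top [ 0.4759 -0.1131  0.056 ]
```

Request:
apply_moves(deltas=[[0.2, 15.4, -34.6, 0, 0, 0, 0], [0.2, 15.4, -34.6, 0, 0, 0, 0], [0.2, 15.4, -34.6, 0, 0, 0, 0], [0.2, 15.4, -34.6, 0, 0, 0, 0], [0.2, 15.4, -34.6, 0, 0, 0, 0], [0.2, 15.4, -34.6, 0, 0, 0, 0], [0.2, 15.4, -34.6, 0, 0, 0, 0], [0.2, 15.4, -34.6, 0, 0, 0, 0], [0.2, 15.4, -34.6, 0, 0, 0, 0], [0.2, 0, 0, 0, 0, 0, 0], [0.2, 0, 0, 0, 0, 0, 0], [0.2, 0, 0, 0, 0, 0, 0]])

```text
time_s: 2.15
eef_pos: [0.4506, 0.0416, 0.2308]
tool_rot: [[0.988, 0.158, -0.001], [0.158, -0.988, -0.001], [-0.001, 0.001, -1.0]]
contact_force: [-0.2, -0.4, -1.3]
grip_width: 0.597
grasp_force: 0.0
```

```bash
python3 - <<'E'
from workcell import imaging
import pickle
from h import *
c=imaging.capture("wrist");pickle.dump(c,open("w2.pkl","wb"))
f=c["frame"];W=cloud(c)
m=((f.max(2)<80)&(W[...,2]>.045)&(W[...,2]<.07)).astype(np.uint8)
k,l,st,ce=cv2.connectedComponentsWithStats(m)
for i in range(1,k):
    if st[i,4]>150: 
        p=np.argwhere(l==i)[:,::-1].astype(np.float32); (x,y),r=cv2.minEnclosingCircle(p)
        print(st[i].tolist(),(round(x),round(y)),round(r,1),ray(c,x,y,.056).round(4),np.nanmedian(W[l==i],0).round(4))
        cv2.circle(f,(int(x),int(y)),int(r),(0,0,255),1)
cv2.imwrite("pics/w2.png",f)
E
```

```text
[385, 150, 26, 27, 181] (398, 164) 14.2 [ 0.4777 -0.1024  0.056 ] [ 0.4749 -0.0975  0.0543]
```

View pics/w2.png

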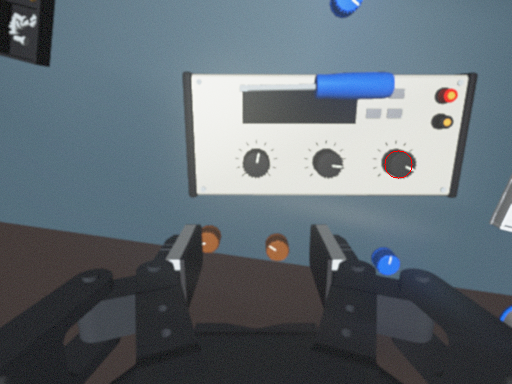

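The wrist view shows the knobs squarely in a row at (257,162), (328,163) and (398,164), with the panel level in the picture. The driver is clear at (355,84).

```bash
python3 - <<'E'
import pickle
from h import *
c=pickle.load(open("w2.pkl","rb"));g=c["frame"].max(2)
for u,v in [(257,162),(328,163),(398,164)]:
    m=np.zeros(g.shape,np.uint8);m[v-19:v+20,u-19:u+20]=(g[v-19:v+20,u-19:u+20]<110)
    m=cv2.morphologyEx(m,cv2.MORPH_OPEN,np.ones((5,5),np.uint8))
    x,y,w,h=cv2.boundingRect(m); p=(x+w/2-.5,y+h/2-.5); print(p,w,h,ray(c,*p,.050).round(4))
E
```

```text
(256.0, 162.5) 25 26 [0.4549 0.0412 0.05  ]
(326.5, 162.5) 28 28 [ 0.4666 -0.0312  0.05  ]
(398.0, 163.0) 33 27 [ 0.4779 -0.1048  0.05  ]
```

Request:
apply_moves(deltas=[[0.2, 2.5, 0, 30, 0, 0, 0], [0.2, 0, 0, 35, 0, 0, 0], [0.2, 0, 0, 35, 0, 0, 0], [0.2, 0, 0, 30, 0, 0, 0], [0.2, 0, 0, 25, 0, 0, 0], [0.2, 0, 0, 15, 0, 0, 0], [0.2, 0, 0, 15, 0, 0, 0], [0.2, 0, 0, 7, 0, 0, 0], [0.2, 0, 0, 3, 0, 0, 0], [0.2, 0, 0, 0, 0, 0, 0], [0.2, 0, 0, 0, 0, 0, 0]])

```text
time_s: 3.12
eef_pos: [0.4542, 0.0416, 0.0371]
tool_rot: [[0.988, 0.155, 0.001], [0.155, -0.988, 0.0], [0.001, 0.0, -1.0]]
contact_force: [0.6, -0.5, -0.3]
grip_width: 0.601
grasp_force: 0.0
```

Request:
apply_moves(deltas=[[-1, 0, 0, 1.5, 0, 0, 0], [-1, 0, 0, 0, 0, 0, 0], [-1, 0, 0, 0, 0, 0, 0], [-1, 0, 0, 0, 0, 0, 0], [-1, 0, 0, 0, 0, 0, 0], [-1, 0, 0, 0, 0, 0, 0], [-1, 0, 0, 0, 0, 0, 0], [-1, 0, 0, 0, 0, 0, 0]])

```text
time_s: 3.78
eef_pos: [0.4545, 0.0422, 0.036]
tool_rot: [[0.988, 0.157, 0.002], [0.157, -0.988, -0.0], [0.002, 0.001, -1.0]]
contact_force: [-0.2, -1.3, 5.4]
grip_width: 0.303
grasp_force: 59.3
```

```bash
python3 - <<'E'
from workcell import sensors,imaging
import cv2
for n in("side","wrist"):
    f=imaging.capture(n)["frame"]
    if n=="side": a=cv2.resize(f[165:245,215:335],(480,320),interpolation=2)
    else: b=cv2.resize(f[100:384,130:400],(304,320))
cv2.imwrite("pics/g1.png",cv2.hconcat([a,b]))
s=sensors.read_state();print(s["eef_pos"],s["contact_force"],s["grip_width"],s["grasp_force"])
E
```

```text
[0.45453712 0.04220467 0.03600114] [-1.29833209 -0.63832935  7.0368165 ] 0.3037948431883408 59.28330911323428
```

View pics/g1.png

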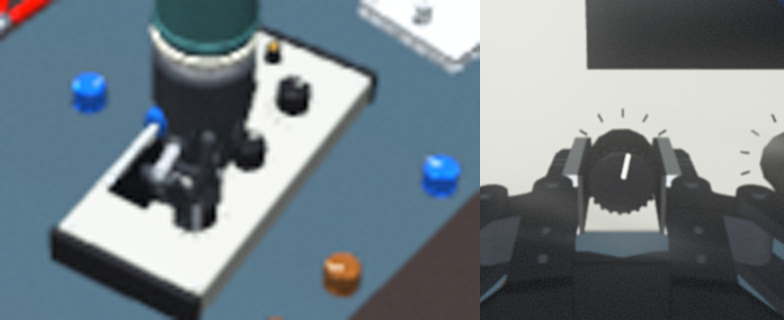

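The grip is on the left knob, 59 N on the pads, with the knob centred between them in the wrist half. Now I pull in small steps.

Request:
apply_moves(deltas=[[-1, 0, 0, -0.7, 0, 0, 0], [-1, 0, 0, -0.7, 0, 0, 0], [-1, 0, 0, -0.6, 0, 0, 0], [-1, 0, 0, 0, 0, 0, 0], [-1, 0, 0, 0, 0, 0, 0]])

```text
time_s: 4.3
eef_pos: [0.4532, 0.0422, 0.0366]
tool_rot: [[0.988, 0.156, -0.0], [0.156, -0.988, 0.0], [-0.0, -0.0, -1.0]]
contact_force: [0.5, 0.3, 0.0]
grip_width: 0.301
grasp_force: 58.9
```

Request:
apply_moves(deltas=[[-1, 0, 0, -0.8, 0, 0, 0], [-1, 0, 0, -0.7, 0, 0, 0], [-1, 0, 0, 0, 0, 0, 0], [-1, 0, 0, 0, 0, 0, 0]])

```text
time_s: 4.63
eef_pos: [0.4535, 0.0422, 0.0383]
tool_rot: [[0.988, 0.156, 0.0], [0.156, -0.988, 0.0], [0.0, -0.0, -1.0]]
contact_force: [-0.5, -0.1, -0.6]
grip_width: 0.3
grasp_force: 58.9
```

Request:
apply_moves(deltas=[[-1, 0, 0, -0.8, 0, 0, 0], [-1, 0, 0, -0.7, 0, 0, 0], [-1, 0, 0, 0, 0, 0, 0], [-1, 0, 0, 0, 0, 0, 0]])

```text
time_s: 4.97
eef_pos: [0.4535, 0.0422, 0.0399]
tool_rot: [[0.988, 0.156, 0.0], [0.156, -0.988, 0.0], [0.0, 0.0, -1.0]]
contact_force: [0.3, 0.6, -0.7]
grip_width: 0.302
grasp_force: 58.9
```

Request:
apply_moves(deltas=[[-1, 0, 0, -0.8, 0, 0, 0], [-1, 0, 0, -0.7, 0, 0, 0], [-1, 0, 0, 0, 0, 0, 0], [-1, 0, 0, 0, 0, 0, 0]])

```text
time_s: 5.3
eef_pos: [0.4535, 0.0422, 0.0414]
tool_rot: [[0.988, 0.156, 0.0], [0.156, -0.988, 0.0], [0.0, 0.0, -1.0]]
contact_force: [0.7, -0.0, 0.1]
grip_width: 0.302
grasp_force: 58.9
```

There is still no load after 5 mm, so this is the knob with the failed clip. I lift it clear.

Request:
apply_moves(deltas=[[-1, 0, 0, -3, 0, 0, 0], [-1, 0, 0, -5, 0, 0, 0], [-1, 0, 0, -5, 0, 0, 0], [-1, 0, 0, -8, 0, 0, 0], [-1, 0, 0, -10, 0, 0, 0], [-1, 0, 0, -10, 0, 0, 0], [-1, 0, 0, -8, 0, 0, 0], [-1, 0, 0, 0, 0, 0, 0], [-1, 0, 0, 0, 0, 0, 0], [-1, 0, 0, 0, 0, 0, 0], [-1, 0, 0, 0, 0, 0, 0], [-1, 0, 0, 0, 0, 0, 0]])

```text
time_s: 6.3
eef_pos: [0.4528, 0.0422, 0.0896]
tool_rot: [[0.988, 0.156, -0.001], [0.156, -0.988, -0.0], [-0.001, -0.0, -1.0]]
contact_force: [0.2, -0.1, 0.4]
grip_width: 0.305
grasp_force: 58.9
```

```bash
python3 - <<'E'
from workcell import sensors,imaging
import cv2
f=imaging.capture("side")["frame"];a=cv2.resize(f[125:245,215:365],(450,360),interpolation=2)
b=cv2.resize(imaging.capture("wrist")["frame"][100:384,130:400],(342,360))
cv2.imwrite("pics/g2.png",cv2.hconcat([a,b]))
s=sensors.read_state();print(s["eef_pos"],s["contact_force"],s["grip_width"],s["grasp_force"])
E
```

```text
[0.45297824 0.04217652 0.08972107] [-0.09585317  0.98285219 -0.12280048] 0.29743722380016524 58.93512524664402
```

View pics/g2.png

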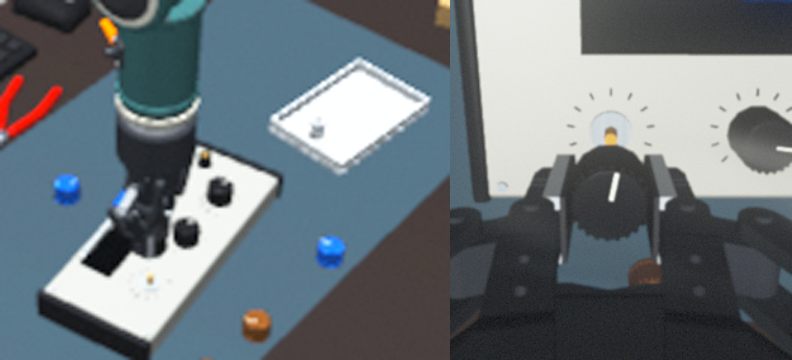

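The knob is held clear between the pads (crop 610,195), and the bare spindle shows at (610,132). The other two knobs are in place. The tray's empty half is away from the coupler, with its target at about (0.460,-0.387).

Request:
apply_moves(deltas=[[-1, 0, 0, -20, 0, 0, 0], [-1, -5.5, 38.6, 0, 0, 0, 0], [-1, -5.5, 38.6, 0, 0, 0, 0], [-1, -5.5, 38.6, 0, 0, 0, 0], [-1, -5.5, 38.6, 0, 0, 0, 0], [-1, -5.5, 38.6, 0, 0, 0, 0], [-1, -5.5, 38.6, 0, 0, 0, 0], [-1, -5.5, 38.6, 0, 0, 0, 0], [-1, -5.5, 38.6, 0, 0, 0, 0], [-1, -5.5, 38.6, 0, 0, 0, 0], [-1, -5.5, 38.6, 0, 0, 0, 0], [-1, -5, 39, 0, 0, 0, 0]])

```text
time_s: 7.4
eef_pos: [0.4599, -0.3888, 0.1097]
tool_rot: [[0.988, 0.156, -0.001], [0.156, -0.988, 0.001], [-0.0, -0.001, -1.0]]
contact_force: [0.3, -0.5, -0.1]
grip_width: 0.3
grasp_force: 59.1
```

Request:
apply_moves(deltas=[[-1, 0, 0, 0, 0, 0, 0], [-1, 0, 0, 0, 0, 0, 0], [-1, 0, 0, 0, 0, 0, 0]])

```text
time_s: 7.65
eef_pos: [0.46, -0.3864, 0.1094]
tool_rot: [[0.988, 0.155, -0.001], [0.155, -0.988, 0.002], [-0.001, -0.002, -1.0]]
contact_force: [0.3, -0.0, -0.4]
grip_width: 0.3
grasp_force: 59.2
```

```bash
python3 - <<'E'
from workcell import sensors,imaging
import cv2
f=imaging.capture("side")["frame"];a=cv2.resize(f[105:205,275:400],(450,360),interpolation=2)
b=cv2.resize(imaging.capture("wrist")["frame"][100:384,130:400],(342,360))
cv2.imwrite("pics/g3.png",cv2.hconcat([a,b]))
E
```

```text
(no output)
```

View pics/g3.png

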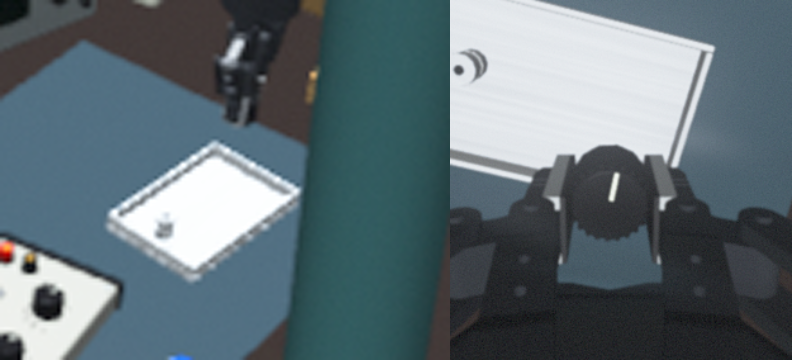

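The knob is held above the tray's empty half, with the coupler on the far side at crop (467,65). I lower it.

Request:
apply_moves(deltas=[[-1, 0, 0, 20, 0, 0, 0], [-1, 0, 0, 25, 0, 0, 0], [-1, 0, 0, 20, 0, 0, 0], [-1, 0, 0, 15, 0, 0, 0], [-1, 0, 0, 10, 0, 0, 0], [-1, 0, 0, 7, 0, 0, 0], [-1, 0, 0, 0, 0, 0, 0], [-1, 0, 0, 0, 0, 0, 0], [-1, 0, 0, 1.5, 0, 0, 0], [-1, 0, 0, 0, 0, 0, 0], [-1, 0, 0, 0, 0, 0, 0]])

```text
time_s: 8.67
eef_pos: [0.4612, -0.3875, 0.0128]
tool_rot: [[0.988, 0.156, 0.001], [0.156, -0.988, -0.001], [0.001, 0.001, -1.0]]
contact_force: [-0.6, 0.6, -0.7]
grip_width: 0.303
grasp_force: 59.2
```

Request:
apply_moves(deltas=[[-1, 0, 0, 1.2, 0, 0, 0], [-1, 0, 0, 1.2, 0, 0, 0], [-1, 0, 0, 1.2, 0, 0, 0], [-1, 0, 0, 0, 0, 0, 0], [-1, 0, 0, 0, 0, 0, 0]])

```text
time_s: 9.08
eef_pos: [0.4604, -0.3869, 0.008]
tool_rot: [[0.988, 0.156, -0.0], [0.156, -0.988, 0.0], [-0.0, -0.0, -1.0]]
contact_force: [0.5, 0.7, -0.2]
grip_width: 0.3
grasp_force: 59.2
```

Request:
apply_moves(deltas=[[-1, 0, 0, 0.8, 0, 0, 0], [-1, 0, 0, 0.7, 0, 0, 0], [-1, 0, 0, 0, 0, 0, 0], [-1, 0, 0, 0, 0, 0, 0]])

```text
time_s: 9.42
eef_pos: [0.4605, -0.3869, 0.0066]
tool_rot: [[0.988, 0.156, -0.0], [0.156, -0.988, 0.0], [-0.0, -0.0, -1.0]]
contact_force: [0.1, -0.1, 0.2]
grip_width: 0.303
grasp_force: 59.2
```

Request:
apply_moves(deltas=[[-1, 0, 0, 0.6, 0, 0, 0], [-1, 0, 0, 0.6, 0, 0, 0], [-1, 0, 0, 0, 0, 0, 0], [-1, 0, 0, 0, 0, 0, 0]])

```text
time_s: 9.75
eef_pos: [0.4607, -0.3871, 0.006]
tool_rot: [[0.988, 0.156, 0.0], [0.156, -0.988, -0.0], [0.0, 0.0, -1.0]]
contact_force: [-1.1, 1.7, 4.3]
grip_width: 0.306
grasp_force: 59.7
```

The knob touches the tray floor. I open gently, then rise.

Request:
apply_moves(deltas=[[-0.3, 0, 0, 0, 0, 0, 0], [-0.2, 0, 0, 0, 0, 0, 0], [-0.1, 0, 0, 0, 0, 0, 0], [-0.05, 0, 0, 0, 0, 0, 0], [-0.05, 0, 0, 0, 0, 0, 0], [-0.05, 0, 0, -8, 0, 0, 0], [-0.05, 0, 0, -12, 0, 0, 0], [-0.05, 0, 0, -20, 0, 0, 0], [0.2, 0, 0, -35, 0, 0, 0], [0.2, 0, 0, -35, 0, 0, 0], [0.2, 0, 0, -5, 0, 0, 0], [0.2, 0, 0, 0, 0, 0, 0]])

```text
time_s: 10.75
eef_pos: [0.4633, -0.3894, 0.1261]
tool_rot: [[0.988, 0.156, 0.007], [0.156, -0.988, -0.007], [0.006, 0.008, -1.0]]
contact_force: [0.9, -0.1, 0.5]
grip_width: 0.598
grasp_force: 0.0
```

```bash
python3 - <<'E'
from workcell import sensors,imaging
import cv2
f=imaging.capture("side")["frame"];a=cv2.resize(f[105:205,275:400],(450,360),interpolation=2)
b=cv2.resize(imaging.capture("wrist")["frame"][100:384,130:400],(342,360))
cv2.imwrite("pics/g4.png",cv2.hconcat([a,b]))
E
```

```text
(no output)
```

View pics/g4.png

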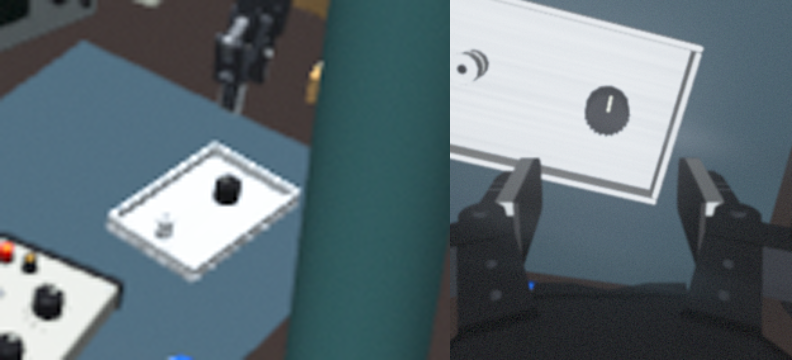

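The knob stands in the tray's empty half (crop 607,110). On to the middle knob.

Request:
apply_moves(deltas=[[0.2, 6, -35, 0, 0, 0, 0], [0.2, 6, -35, 0, 0, 0, 0], [0.2, 6, -35, 0, 0, 0, 0], [0.2, 6, -35, 0, 0, 0, 0], [0.2, 6, -35, 0, 0, 0, 0], [0.2, 6, -35, 0, 0, 0, 0], [0.2, 6, -35, 0, 0, 0, 0], [0.2, 6, -35, 0, 0, 0, 0], [0.2, 6, -35, 0, 0, 0, 0], [0.2, 6, -35, 0, 0, 0, 0], [0.2, 0, 0, 0, 0, 0, 0], [0.2, 0, 0, 0, 0, 0, 0]])

```text
time_s: 11.85
eef_pos: [0.4634, -0.0301, 0.1186]
tool_rot: [[0.987, 0.16, -0.004], [0.16, -0.987, 0.0], [-0.004, -0.001, -1.0]]
contact_force: [0.3, 0.3, 0.9]
grip_width: 0.6
grasp_force: 0.0
```

Request:
apply_moves(deltas=[[0.2, 0, 0, 0, 0, 0, 0], [0.2, 0, 0, 0, 0, 0, 0]])

```text
time_s: 12.02
eef_pos: [0.4645, -0.0328, 0.1196]
tool_rot: [[0.988, 0.155, -0.002], [0.155, -0.988, -0.0], [-0.002, -0.0, -1.0]]
contact_force: [-0.5, 0.2, -0.8]
grip_width: 0.605
grasp_force: 0.0
```

Request:
apply_moves(deltas=[[0.2, 0, 0, 20, 0, 0, 0], [0.2, 0, 0, 20, 0, 0, 0], [0.2, 0, 0, 15, 0, 0, 0], [0.2, 0, 0, 12, 0, 0, 0], [0.2, 0, 0, 8, 0, 0, 0], [0.2, 0, 0, 5, 0, 0, 0], [0.2, 0, 0, 0, 0, 0, 0], [0.2, 0, 0, 0, 0, 0, 0], [0.2, 0, 0, 0, 0, 0, 0], [0.2, 0, 0, 0, 0, 0, 0]])

```text
time_s: 12.85
eef_pos: [0.4661, -0.0321, 0.0414]
tool_rot: [[0.988, 0.156, 0.002], [0.156, -0.988, -0.0], [0.002, 0.001, -1.0]]
contact_force: [0.7, 0.6, -0.7]
grip_width: 0.602
grasp_force: 0.0
```

Request:
apply_moves(deltas=[[0.2, 0, 0, 4, 0, 0, 0], [-1, 0, 0, 0, 0, 0, 0], [-1, 0, 0, 0, 0, 0, 0], [-1, 0, 0, 0, 0, 0, 0], [-1, 0, 0, 0, 0, 0, 0], [-1, 0, 0, 0, 0, 0, 0], [-1, 0, 0, 0, 0, 0, 0], [-1, 0, 0, 0, 0, 0, 0], [-1, 0, 0, 0, 0, 0, 0]])

```text
time_s: 13.6
eef_pos: [0.4655, -0.0318, 0.0368]
tool_rot: [[0.988, 0.156, 0.001], [0.156, -0.988, 0.0], [0.001, 0.0, -1.0]]
contact_force: [-0.6, 0.8, 4.5]
grip_width: 0.304
grasp_force: 59.3
```

Gripped. I start the pull.

Request:
apply_moves(deltas=[[-1, 0, 0, -0.7, 0, 0, 0], [-1, 0, 0, -0.7, 0, 0, 0], [-1, 0, 0, -0.6, 0, 0, 0], [-1, 0, 0, 0, 0, 0, 0], [-1, 0, 0, 0, 0, 0, 0]])

```text
time_s: 14.02
eef_pos: [0.4647, -0.0319, 0.0381]
tool_rot: [[0.988, 0.156, -0.001], [0.156, -0.988, 0.0], [-0.001, -0.0, -1.0]]
contact_force: [-0.3, -0.6, -2.1]
grip_width: 0.304
grasp_force: 59.0
```

Request:
apply_moves(deltas=[[-1, 0, 0, -0.7, 0, 0, 0], [-1, 0, 0, -0.6, 0, 0, 0], [-1, 0, 0, 0, 0, 0, 0], [-1, 0, 0, 0, 0, 0, 0]])

```text
time_s: 14.35
eef_pos: [0.4646, -0.0319, 0.0392]
tool_rot: [[0.988, 0.156, -0.001], [0.156, -0.988, 0.0], [-0.001, -0.0, -1.0]]
contact_force: [1.8, -0.8, -6.9]
grip_width: 0.297
grasp_force: 59.3
```

Request:
apply_moves(deltas=[[-1, 0, 0, -0.6, 0, 0, 0], [-1, 0, 0, -0.6, 0, 0, 0], [-1, 0, 0, 0, 0, 0, 0], [-1, 0, 0, 0, 0, 0, 0]])

```text
time_s: 14.68
eef_pos: [0.4646, -0.0319, 0.0404]
tool_rot: [[0.988, 0.156, -0.001], [0.156, -0.988, 0.0], [-0.001, -0.0, -1.0]]
contact_force: [2.2, -0.9, -12.5]
grip_width: 0.299
grasp_force: 59.6
```

It carries 12.5 N. I hold for half a second, lower by 5.4 mm to a little under the start height, then release.

Request:
apply_moves(deltas=[[-1, 0, 0, 0, 0, 0, 0], [-1, 0, 0, 0, 0, 0, 0], [-1, 0, 0, 0, 0, 0, 0], [-1, 0, 0, 0, 0, 0, 0], [-1, 0, 0, 0, 0, 0, 0], [-1, 0, 0, 0, 0, 0, 0]])

```text
time_s: 15.18
eef_pos: [0.4646, -0.0319, 0.0406]
tool_rot: [[0.988, 0.156, -0.001], [0.156, -0.988, 0.0], [-0.001, -0.0, -1.0]]
contact_force: [2.1, -1.5, -13.4]
grip_width: 0.297
grasp_force: 59.7
```

Request:
apply_moves(deltas=[[-1, 0, 0, 0.8, 0, 0, 0], [-1, 0, 0, 0.8, 0, 0, 0], [-1, 0, 0, 0.8, 0, 0, 0], [-1, 0, 0, 0.8, 0, 0, 0], [-1, 0, 0, 0.4, 0, 0, 0], [-1, 0, 0, 0, 0, 0, 0], [-1, 0, 0, 0, 0, 0, 0], [-1, 0, 0, 0, 0, 0, 0]])

```text
time_s: 15.85
eef_pos: [0.4663, -0.0319, 0.0382]
tool_rot: [[0.988, 0.156, 0.002], [0.156, -0.988, -0.0], [0.002, 0.0, -1.0]]
contact_force: [0.0, 1.0, -1.6]
grip_width: 0.303
grasp_force: 60.8
```

Request:
apply_moves(deltas=[[-1, 0, 0, 0.7, 0, 0, 0], [-1, 0, 0, 0.6, 0, 0, 0], [-1, 0, 0, 0, 0, 0, 0], [-1, 0, 0, 0, 0, 0, 0]])

```text
time_s: 16.18
eef_pos: [0.4664, -0.032, 0.0368]
tool_rot: [[0.988, 0.156, 0.002], [0.156, -0.988, -0.0], [0.002, 0.001, -1.0]]
contact_force: [0.9, 0.1, 2.2]
grip_width: 0.303
grasp_force: 61.3
```

Request:
apply_moves(deltas=[[-0.3, 0, 0, 0, 0, 0, 0], [-0.1, 0, 0, 0, 0, 0, 0], [0.2, 0, 0, 0, 0, 0, 0], [0.2, 0, 0, 0, 0, 0, 0], [0.2, 0, 0, 0, 0, 0, 0], [0.2, 0, 0, -10, 0, 0, 0], [0.2, 0, 0, -20, 0, 0, 0], [0.2, 0, 0, -20, 0, 0, 0], [0.2, 0, 0, -20, 0, 0, 0], [0.2, 0, 0, -10, 0, 0, 0], [0.2, 0, 0, 0, 0, 0, 0], [0.2, 0, 0, 0, 0, 0, 0]])

```text
time_s: 17.18
eef_pos: [0.4656, -0.032, 0.1167]
tool_rot: [[0.988, 0.156, 0.002], [0.156, -0.988, -0.0], [0.002, 0.0, -1.0]]
contact_force: [-0.5, 0.7, 0.1]
grip_width: 0.595
grasp_force: 0.0
```

Request:
apply_moves(deltas=[[0.2, 0, 25, 0, 0, 0, 0], [0.2, 0, 25, 0, 0, 0, 0], [0.2, 0, 25, 0, 0, 0, 0], [0.2, 0, 0, 0, 0, 0, 0], [0.2, 0, 0, 20, 0, 0, 0], [0.2, 0, 0, 20, 0, 0, 0], [0.2, 0, 0, 15, 0, 0, 0], [0.2, 0, 0, 12, 0, 0, 0], [0.2, 0, 0, 8, 0, 0, 0], [0.2, 0, 0, 4.5, 0, 0, 0], [0.2, 0, 0, 0, 0, 0, 0], [0.2, 0, 0, 0, 0, 0, 0]])

```text
time_s: 18.18
eef_pos: [0.4767, -0.1057, 0.0364]
tool_rot: [[0.988, 0.156, -0.001], [0.156, -0.988, 0.0], [-0.001, -0.0, -1.0]]
contact_force: [0.1, -1.1, 0.2]
grip_width: 0.594
grasp_force: 0.0
```

Request:
apply_moves(deltas=[[-1, 0, 0, 0, 0, 0, 0], [-1, 0, 0, 0, 0, 0, 0], [-1, 0, 0, 0, 0, 0, 0], [-1, 0, 0, 0, 0, 0, 0], [-1, 0, 0, 0, 0, 0, 0], [-1, 0, 0, 0, 0, 0, 0], [-1, 0, 0, 0, 0, 0, 0], [-1, 0, 0, 0, 0, 0, 0]])

```text
time_s: 18.85
eef_pos: [0.478, -0.1062, 0.0378]
tool_rot: [[0.988, 0.156, 0.002], [0.156, -0.988, -0.001], [0.002, 0.001, -1.0]]
contact_force: [0.5, 1.0, 6.1]
grip_width: 0.294
grasp_force: 59.5
```

Request:
apply_moves(deltas=[[-1, 0, 0, -0.7, 0, 0, 0], [-1, 0, 0, -0.7, 0, 0, 0], [-1, 0, 0, -0.6, 0, 0, 0], [-1, 0, 0, 0, 0, 0, 0], [-1, 0, 0, 0, 0, 0, 0]])

```text
time_s: 19.27
eef_pos: [0.4766, -0.1059, 0.0383]
tool_rot: [[0.988, 0.156, -0.0], [0.156, -0.988, 0.0], [-0.0, -0.0, -1.0]]
contact_force: [1.0, -0.7, -0.7]
grip_width: 0.3
grasp_force: 58.9
```

Request:
apply_moves(deltas=[[-1, 0, 0, -0.7, 0, 0, 0], [-1, 0, 0, -0.6, 0, 0, 0], [-1, 0, 0, 0, 0, 0, 0], [-1, 0, 0, 0, 0, 0, 0]])

```text
time_s: 19.6
eef_pos: [0.4765, -0.1059, 0.0395]
tool_rot: [[0.988, 0.156, -0.001], [0.156, -0.988, 0.0], [-0.001, -0.0, -1.0]]
contact_force: [0.7, -1.2, -4.6]
grip_width: 0.303
grasp_force: 59.2
```

Request:
apply_moves(deltas=[[-1, 0, 0, -0.8, 0, 0, 0], [-1, 0, 0, -0.7, 0, 0, 0], [-1, 0, 0, 0, 0, 0, 0], [-1, 0, 0, 0, 0, 0, 0]])

```text
time_s: 19.93
eef_pos: [0.4764, -0.1059, 0.0407]
tool_rot: [[0.988, 0.156, -0.001], [0.156, -0.988, 0.0], [-0.001, -0.0, -1.0]]
contact_force: [2.1, -0.9, -9.7]
grip_width: 0.299
grasp_force: 59.5
```

Request:
apply_moves(deltas=[[-1, 0, 0, -0.5, 0, 0, 0], [-1, 0, 0, 0, 0, 0, 0], [-1, 0, 0, 0, 0, 0, 0], [-1, 0, 0, 0, 0, 0, 0], [-1, 0, 0, 0, 0, 0, 0], [-1, 0, 0, 0, 0, 0, 0], [-1, 0, 0, 0, 0, 0, 0]])

```text
time_s: 20.52
eef_pos: [0.4765, -0.1059, 0.0416]
tool_rot: [[0.988, 0.156, -0.001], [0.156, -0.988, 0.0], [-0.001, -0.0, -1.0]]
contact_force: [2.9, -0.8, -13.0]
grip_width: 0.3
grasp_force: 59.7
```

Request:
apply_moves(deltas=[[-1, 0, 0, 0.8, 0, 0, 0], [-1, 0, 0, 0.8, 0, 0, 0], [-1, 0, 0, 0.8, 0, 0, 0], [-1, 0, 0, 0.8, 0, 0, 0], [-1, 0, 0, 0.8, 0, 0, 0], [-1, 0, 0, 0.8, 0, 0, 0], [-1, 0, 0, 0, 0, 0, 0], [-1, 0, 0, 0, 0, 0, 0]])

```text
time_s: 21.18
eef_pos: [0.4781, -0.1063, 0.038]
tool_rot: [[0.988, 0.156, 0.002], [0.156, -0.988, -0.001], [0.002, 0.001, -1.0]]
contact_force: [0.2, 0.7, -0.2]
grip_width: 0.298
grasp_force: 60.9
```

It held 13 N and is back at zero load. I release and rise.

Request:
apply_moves(deltas=[[-0.3, 0, 0, 0.4, 0, 0, 0], [-0.1, 0, 0, 0, 0, 0, 0], [0.2, 0, 0, 0, 0, 0, 0], [0.2, 0, 0, 0, 0, 0, 0], [0.2, 0, 0, 0, 0, 0, 0], [0.2, 0, 0, -10, 0, 0, 0], [0.2, 0, 0, -25, 0, 0, 0], [0.2, 0, 0, -35, 0, 0, 0], [0.2, 0, 0, -35, 0, 0, 0], [0.2, 0, 0, -30, 0, 0, 0], [0.2, 0, 0, 0, 0, 0, 0], [0.2, 0, 0, 0, 0, 0, 0]])

```text
time_s: 22.18
eef_pos: [0.479, -0.1065, 0.1752]
tool_rot: [[0.988, 0.156, 0.006], [0.156, -0.988, -0.002], [0.006, 0.003, -1.0]]
contact_force: [-0.6, 0.8, -0.5]
grip_width: 0.602
grasp_force: 0.0
```

```bash
python3 - <<'E'
from workcell import sensors,imaging
import cv2
f=imaging.capture("scene")["frame"];a=cv2.resize(f[140:240,90:330],(480,200),interpolation=2)
b=cv2.resize(imaging.capture("wrist")["frame"],(480,360))
cv2.imwrite("pics/end.png",cv2.vconcat([a,b]))
E
```

```text
(no output)
```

View pics/end.png

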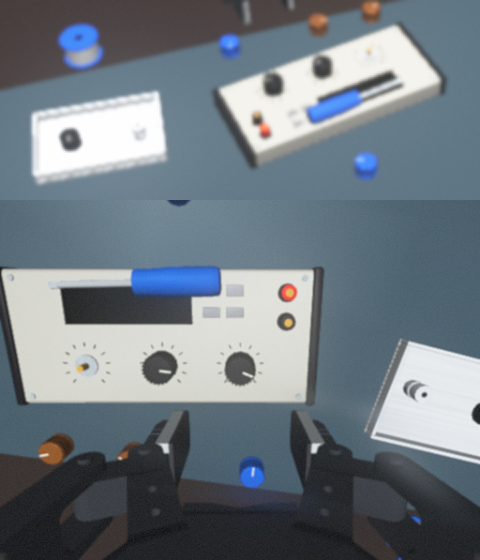

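The picture shows both held knobs seated at (160,367) and (240,368), and the bare spindle at (85,366). The failed knob is in the tray at (70,139), clear of the coupler. Nothing else has moved, so I hand in.

```bash
python3 -c "
from workcell import manip; print(manip.sign_off())"
```

```text
the job is handed in; nothing more can be done
None
```

The job is handed in: the left knob came off and stands in the plain tray, the middle and right knobs each held about 13 N and are seated again, and nothing else was moved; sign-off gave no verdict.

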